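# Load the empty nest and start its leak test

### The arm

A 6-joint arm with a two-finger parallel gripper is mounted at the origin on the work surface. World frame = base frame: x ahead of the robot, y to its left, z up, the work surface at z = 0. Lengths are in mm, angles in rad, forces in N, time in s.
With the tool pointing down it reaches from about 425 to 950 mm from the base axis. Payload 3.5 kg.
Tool frame: the origin (TCP) lies at the very end of the fingers, on their centre line; the grasp point (between the pads) lies 19 mm behind it; z points along the fingers, y is the line along which they close (so a half turn about z gives the same grasp; the last joint's range is limited). The gripper opens to 85 mm and grips with 20 to 120 N. Pads are 22 mm wide; open, the fingers measure 114 mm over their backs; the gripper's body (76 mm by 85 mm) begins 54 mm behind the grasp point. The pads swing forward as they close: fully open they stand 13 mm farther back than shut.
Start: joints at [-1.365, 0.286, 1.577, -0, 1.279, -0.15], TCP at [235.152, -632.7, 231.325] pointing down, gripper open.
Joint ranges: [-2.77, 2.77], [-0.9, 2.22], [0.21, 2.48], [-1.53, 4.67], [0.24, 2.81], [-2.84, 2.84]. Speed limits (rad/s): [2.79, 2.79, 3.14, 3.14, 3.14, 3.14].

### API

Orientations are given as [roll, pitch, yaw] about the fixed x, y, z axes, in that order (R = Rz(yaw) Ry(pitch) Rx(roll)).
In Python, from workcell import env, imaging, models gives the robot as it stands.
- The arm moves only by the tool move_arm, never from a script. Its argument "deltas" is a list of rows, each a list of 4 numbers: the shift along the tool's x, y, z in cm, then the turn about the tool's z in degrees. A call has exactly 8 rows; each row is the pose to reach, as a shift and turn from the pose commanded when the call began, along the tool's axes at that moment; what a row does not reach only later rows make up. A row lasts 1/12 s, in which the tool goes at most 41.7 mm and 7.16 degrees, less where a joint would pass 70% of its speed; a pose out of reach is approached as far as the arm can. A call with a gripper value outside its range is refused whole. "gripper" is the finger opening in cm, from 0 to 8.54, set as the call begins (left out, the last holds). The fingers move at their own pace and stop on an object; "newtons" is the grip in N (left out, the last holds). Time passes only in rows, so rows that repeat a pose let the fingers close, or fill a call up. It gives the time, the measured TCP pose, the force, the opening and the grip force at its end, in the units of the state.
- env.get_state(): the state, without advancing time (a new reading comes with each control period).
- imaging.capture(name): name is "scene" or "top" or "wrist"; returns a dict with "image" (420x560x3 uint8, red, green, blue), "range_z" (420x560 float32, mm along the optical axis (not along the pixel's ray), 0 where there is no reading), "fx", "fy", "cx", "cy" (pixels), "pose" (4x4, takes a point from camera to world coordinates). Camera axes: x right, y up, looking along -z (the intrinsics and any distortion apply to the point x, -y, -z); pixel columns grow to the right and rows downward; lengths in mm; the calibration is good to about 2 mm. A picture is of the moment at which its call begins.
- env.finish_job(): hands the job in; it is judged then, once.
Trained networks look in a picture, given as the dict that the camera call returned (one of the last four; its "shot" number tells which), for a name from the list of things; names that differ only in an ending like _2 or _b are one class to them, and where a whole thing is asked for, a point or a joint stands for the part that bears it (a point fixed in the world has none). Each returns a list of dicts, best first, with "conf" (0 to 1); they miss things now and then, are a little off and sometimes report something else, mostly with a low value. They report only what shows in the picture. A call takes as long as a camera call. They do not tell look-alikes from the thing itself.
- models.masks_of(picture, query): "region" (420x560 bool, what is visible of it) and "uv" ([column, row] in pixels, amid what is visible of it).
- models.spot_point(picture, query): "uv" ([column, row] in pixels: a listed point, or the origin of a listed thing).
The state is a dict: "t": time; "q": joint angles; "joint_velocities": joint speeds; "joint_efforts": joint torques, N m; "ee_pos": TCP position; "tool_rot": TCP orientation; "wrist_force": force on the tool from outside, world axes, zero at the start; "ft_torque": the same for the moment, N m; "opening": finger opening in mm; "grip_force": force on a finger pad.
Only numpy, scipy, OpenCV 4.12 (cv2) and the standard library are available. Lean on these libraries where they do the work, as an engineer would, in place of code of your own. Each camera call takes 0.05 s, during which the arm holds its last target. There are 200 camera calls.

### The job

One of the two nests of the leak-test fixture still holds a tested housing: gently set the loose housing upright, square and fully down in the other, empty nest and let go of it. Then turn the tester's selector, past its click to the stop, so that it points to the side of the nest you have just loaded (left or right as seen from the robot), and only then press the start button fully in. Leave the tested housing and the other things on the bench where they are.

Things in the scene. Friction and masses are not known exactly. Their poses are not given: they have to be found in the camera images.
- housing: The loose die-cast aluminium housing, upright on the bench at the start: box 64 (x) x 42 (y) x 40 mm high, with a round neck (24 mm diameter, 14 mm tall) on its top centre, 54 mm overall; 0.15 to 0.3 kg. Origin: centre of its underside, z up. Grip it across the 42 mm width. Half a turn makes no difference.
- tested: An identical housing that was tested before and still sits in one of the two nests. Same origin and axes. Must stay there.
- fixture: Two-nest leak-test fixture, fixed: steel base, copper posts, aluminium top plate 140 (x) x 280 (y) mm, upper face 62 mm above the bench. Origin: centre of the underside; x away from the robot, y left, z up. A dark manifold bar 20 mm tall with brass fittings to 34 mm above the plate runs along the far edge, at x = 51 to 69 mm.
- nest_left (a point): Centre of the left (+y) nest's floor, on the top plate: where the centre of a housing's underside sits when home. Each nest is 69 x 47 mm at the floor, long side along the fixture's x, between four guide strips 11 mm high that flare outwards 5 mm a side. A thin dark rubber seal on the floor shows when the nest is empty.
- nest_right (a point): The same for the right nest (fixture -y side), 136 mm from the left one.
- console: Leak tester, fixed, 200 (x) x 240 (y) x 127 mm. Origin: centre of underside; x away from robot, y left. Black panel slopes up away from the robot at 38 deg from a front edge 35 mm high, x = -100 mm. In this frame panel normal (-0.616,0,0.788), up-slope (0.788,0,0.616). A full-width black hood stands 55 mm square out of the panel, 64 mm upslope of selector and button. Handle on top to 156 mm.
- selector_grip (a point): On the selector's axis, 30 mm out from the panel: the point to grip. Grey round skirt (48 mm diameter, to 7 mm above the panel) with a bar grip 14 mm wide, 36 mm long, to 38 mm above the panel; its narrower nose (8 mm wide, white line on top, 26 mm from the axis) is the pointer. Site x runs along the bar to the pointer, z out of the panel.
- selector (a joint): Selector angle, rad, about the panel's outward normal. 0: pointer straight up the slope (off; start within 0.12). Positive: counter-clockwise, pointer to the left. The detent resists from 0.3 either way (about 0.13 N m), clicks over at 0.6; stops at +1.05 (left nest) and -1.05 (right nest). Let go short of the click it springs back.
- start_top (a point): Centre of the top of the grey round start button (28 mm diameter) in its black housing on the sloping panel, 110 mm to the right of the selector. Site z points out of the panel; press along -z.
- start (a joint): Travel of the start button, m: 0 released, 0.006 fully in; springs back; about 5 N.
- screwdriver: Bystander: screwdriver with black handle, 170 mm, lying.
- coupling: Bystander: brass coupling, 24 mm diameter, 32 mm tall.
- master: Bystander: steel reference piece, 38 mm diameter, 56 mm tall, with a thin neck.
- brush: Bystander: brush with wooden handle, 160 mm, lying.
- bottle: Bystander: white bottle, 52 mm diameter, 140 mm tall.
Not all that is in view belongs to the job. What is shaped like the tested but orange is not meant.

How it is judged:
By the outcome, as a careful person would: the job done as asked, in the order asked, and still so for the second after the job is handed in, with the robot touching nothing.
It also fails if it takes over 58 s, if anything falls off the work surface, if the arm or the gripper's body presses on something with over 40 N, if the wrist force passes 120 N, or if a joint passes its speed limit or range.

## Working session

There is one attempt and no reset: what is moved stays moved. The work goes in short steps, Python scripts to look and compute and a tool call to move; the robot and the scene stay as the last step left them, time stands still between calls to the robot, and variables do not carry over. Pictures are saved under pics/ and viewed, at most 12 in all, crops included, and the job is handed in when it is done.

Besides the shell and the picture viewer there is one more tool, called after "Call:" in YAML: its name, and indented under it one key for each argument. move_arm: Moves the arm, as the interface text tells. Its arguments: {"type":"object","properties":{"deltas":{"type":"array","items":{"type":"array","items":{"type":"number"}}},"gripper":{"type":"number"},"newtons":{"type":"number"}},"required":["deltas"]}

```bash
ls; mkdir -p pics; cat > h.py <<'E'
import numpy as np, cv2
from scipy.spatial.transform import Rotation as R
from workcell import env, imaging, models
def world(p,u,v,z=None):
    d=p["range_z"][int(round(v)),int(round(u))] if z is None else z
    c=np.array([(u-p["cx"])/p["fx"]*d, -(v-p["cy"])/p["fy"]*d, -d, 1])
    return (p["pose"]@c)[:3]
def cloud(p):
    d=p["range_z"]; v,u=np.mgrid[:420,:560]
    c=np.stack([(u-p["cx"])/p["fx"]*d,-(v-p["cy"])/p["fy"]*d,-d,np.ones_like(d)],-1)
    w=(c@p["pose"].T)[...,:3]; w[d==0]=np.nan
    return w
def save(n,im): cv2.imwrite(f"pics/{n}.png",im[...,::-1])
E
python3 - <<'E'
from h import *
print({k:np.round(v,3) if not isinstance(v,dict) else v for k,v in env.get_state().items()})
ims=[]
for n in("scene","top"):
    p=imaging.capture(n); ims.append(p["image"]); print(n,[k for k in p], p["fx"],p["cx"])
    print(np.round(p["pose"],2).tolist())
    for q in("housing","tested","fixture","nest_left","nest_right","console","selector_grip","start_top"):
        for f in(models.spot_point,models.masks_of):
            if f is models.masks_of and q in("nest_left","nest_right"): continue
            for r in f(p,q)[:4]:
                u,v=r["uv"]; print(q,f.__name__,round(r["conf"],2),np.round(r["uv"]),np.round(world(p,u,v)))
save("s1",ims[0]);save("t1",ims[1])
E
```

```text
pics
{'t': np.float64(0.0), 'q': array([-1.365,  0.287,  1.578,  0.   ,  1.279, -0.15 ]), 'joint_velocities': array([-0.001, -0.001,  0.001, -0.   , -0.   , -0.001]), 'joint_efforts': array([-0.0000e+00, -4.0598e+01, -2.9263e+01, -0.0000e+00,  6.0000e-03,
        0.0000e+00]), 'ee_pos': array([ 235.01 , -632.058,  229.9  ]), 'tool_rot': array([-3.139, -0.   ,  0.356]), 'wrist_force': array([-0.438, -0.504,  0.339]), 'ft_torque': array([-0.002, -0.017,  0.034]), 'grip_force': np.float64(0.0), 'opening': np.float64(85.598)}
scene ['image', 'range_z', 'fx', 'fy', 'cx', 'cy', 'pose', 'shot'] 489.73924263266105 283.79886893635546
[[-0.48, -0.53, 0.69, 1285.37], [0.87, -0.3, 0.38, 439.14], [0.01, 0.79, 0.61, 777.87], [0.0, 0.0, 0.0, 1.0]]
housing call 0.85 [306. 232.] [484.  64.  35.]
housing call 0.78 [307. 229.] [480.  65.  42.]
housing call 0.3 [199. 194.] [ 557. -184.  103.]
tested call 0.84 [202. 201.] [ 558. -177.   84.]
tested call 0.8 [252. 261.] [630.   7.  35.]
tested call 0.71 [110. 239.] [ 715. -336.   15.]
tested call 0.92 [201. 189.] [ 544. -188.  105.]
tested call 0.72 [211.
[... 1005 characters left out ...]
6.   42.]
tested call 0.82 [390. 287.] [ 291. -348.   56.]
tested call 0.69 [386. 154.] [ 695. -346.   39.]
tested call 0.69 [279. 184.] [591. -15.  54.]
tested call 0.62 [340. 201.] [ 534. -194.  111.]
fixture call 0.84 [359. 209.] [ 518. -255.   63.]
fixture call 0.76 [364. 208.] [ 524. -270.   65.]
nest_left call 0.87 [340. 202.] [ 531. -193.  115.]
nest_right call 0.62 [389. 214.] [ 505. -346.   63.]
console call 0.91 [170. 182.] [584. 304.  93.]
console call 0.54 [335. 272.] [ 333. -192.   17.]
console call 0.77 [165. 179.] [585. 312. 132.]
selector_grip call 0.7 [157. 208.] [505. 338.  98.]
start_top call 0.6 [159. 208.] [506. 331. 103.]
start_top call 0.44 [194. 188.] [570. 236.  87.]
```

```bash
python3 - <<'E'
import cv2
a=cv2.imread("pics/t1.png")[80:320,100:460]
cv2.imwrite("pics/t1c.png",cv2.resize(a,(800,533),interpolation=cv2.INTER_CUBIC))
E
```

```text
(no output)
```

View pics/t1c.png

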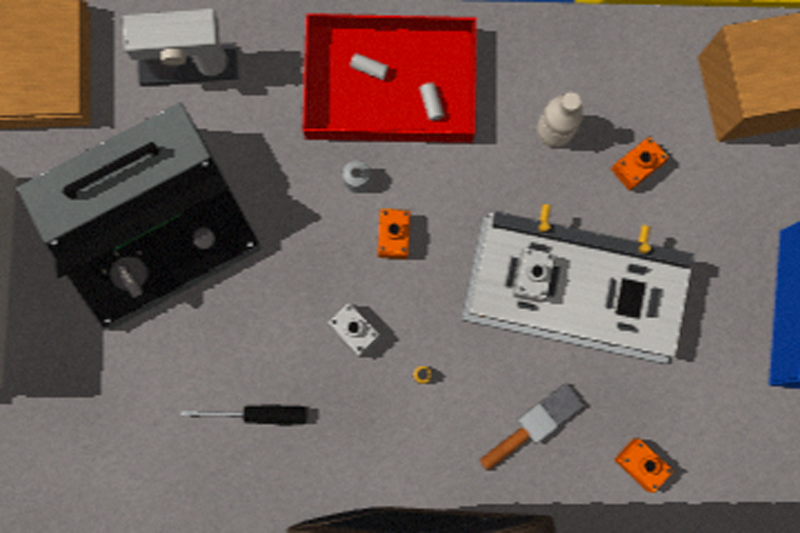

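View pics/s1.png

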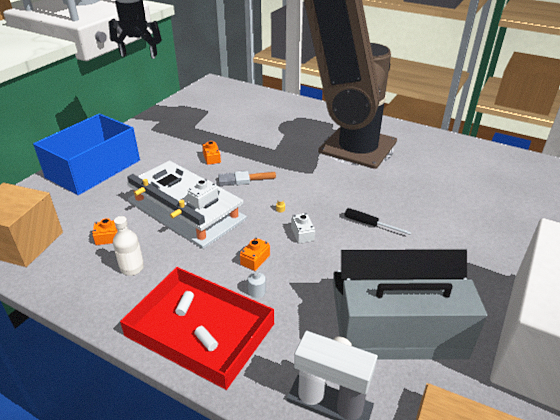

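The top picture (full-frame pixels) shows these candidates:
- **Loose grey housing:** (259,228).
- **Grey tested housing:** (340,203), sitting in the left nest.
- **Orange look-alikes:** (277,185), (387,155) and (390,289), not meant.

The right nest at (384,213) shows its dark seal, so it is empty. The loose grey housing fits the description. I'll measure it and confirm it in a crop.

```bash
cat >> h.py <<'E'
def box(w,z0,z1,c,r):
    "min-area rectangle of cloud points in a height band near c"
    m=(w[...,2]>z0)&(w[...,2]<z1)&(np.hypot(w[...,0]-c[0],w[...,1]-c[1])<r)
    (cx,cy),(a,b),an=cv2.minAreaRect(w[m][:,:2].astype(np.float32))
    if a<b: a,b,an=b,a,an+90
    return np.round([cx,cy,a,b,(an+90)%180-90],1), m.sum()
def go(x,y,z,yaw):
    "shift (cm, tool axes) and turn (deg) from the measured pose to a world target"
    s=env.get_state(); r=R.from_euler("xyz",s["tool_rot"])
    d=r.inv().apply(np.array([x,y,z])-s["ee_pos"])/10
    t=-(yaw-np.degrees(s["tool_rot"][2])); t=(t+180)%360-180
    print("shift cm",np.round(d,2),"turn",round(t,1))
E
python3 - <<'E'
from h import *
p=imaging.capture("top"); w=cloud(p)
print("housing",box(w,30,48,(460,38),55))
print("plate",box(w,56,70,(515,-265),170))
print("tested",box(w,95,108,(530,-192),50))
print("hous neck",box(w,50,60,(460,38),40))
im=p["image"]; save("c1",cv2.resize(im[205:250,235:285],(600,540),interpolation=cv2.INTER_CUBIC))
for y in (20.4,):
    go(420,35,260,y)
E
```

```text
housing (array([460.2,  41.2,  64.3,  41. ,  45.1]), np.int64(230))
plate (array([ 525.4, -264.5,  279.6,  144.5,   78.9]), np.int64(3245))
tested (array([ 531.8, -196.8,   63.4,   41.9,  -10.7]), np.int64(226))
hous neck (array([460.4,  40. ,  20.8,  18. ,  89.8]), np.int64(42))
shift cm [ 40.58 -56.15  -2.87] turn -0.0
```

View pics/c1.png

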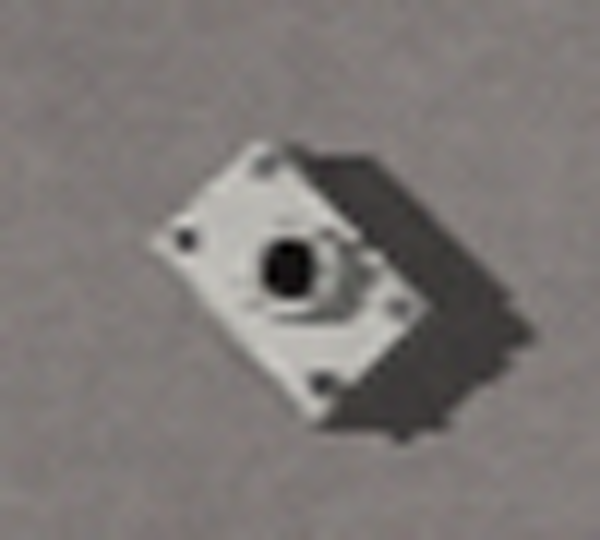

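The crop shows a grey housing with its neck centred at about (290,270) and its long axis running from upper-left to lower-right. That is the loose one, at yaw 45°.

Call:
move_arm:
  deltas:
    - [2, -2, 0, 0]
    - [5, -5, 0, -3]
    - [8.0, -7.8, 0, -6]
    - [11, -10.7, 0, -10]
    - [14, -13.6, 0, -14]
    - [17, -16.5, 0, -18]
    - [20, -19.4, 0, -22]
    - [23, -22.3, 0, -24.6]

```text
t: 2.22
ee_pos: [373.3, -342.1, 231.6]
tool_rot: [3.141, -0.0, 0.788]
wrist_force: [0.9, -0.8, -0.8]
opening: 85.8
grip_force: 0.0
```

```bash
python3 -c "
from h import *
go(440,-200,230,45); go(440,20,230,45)"
```

```text
shift cm [14.77 -5.3   0.15] turn 0.1
shift cm [ 30.37 -20.82   0.14] turn 0.1
```

Call:
move_arm:
  deltas:
    - [3.5, -1.5, 0, 0]
    - [7, -3, 0, 0]
    - [10.5, -4.5, 0, 0]
    - [14, -6, 0, 0]
    - [17, -9, 0, 0]
    - [20, -11.5, 0, 0]
    - [23, -14, 0, 0]
    - [25.5, -16.5, 0, 0]

```text
t: 2.88
ee_pos: [436.6, -44.8, 231.7]
tool_rot: [3.141, -0.001, 0.786]
wrist_force: [0.3, -0.1, -0.5]
opening: 85.5
grip_force: 0.0
```

Call:
move_arm:
  deltas:
    - [2.5, -2, 0, 0]
    - [5, -4, 1, 0]
    - [6, -4.5, 2, 0]
    - [6, -4.5, 3, 0]
    - [6, -4.5, 3, 0]
    - [6, -4.5, 3, 0]
    - [6, -4.5, 3, 0]
    - [6, -4.5, 3, 0]

```text
t: 3.55
ee_pos: [447.7, 26.2, 202.1]
tool_rot: [3.14, -0.001, 0.783]
wrist_force: [1.0, 0.8, 0.6]
opening: 85.0
grip_force: 0.0
```

```bash
python3 - <<'E'
from h import *
p=imaging.capture("wrist"); w=cloud(p); save("w1",p["image"])
print(np.round(p["pose"],2).tolist())
print(box(w,30,46,(460,40),55), box(w,50,60,(460,40),40))
go(460,40,200,45)
E
```

```text
[[0.71, 0.67, 0.22, 504.69], [-0.71, 0.67, 0.22, 82.64], [0.0, -0.31, 0.95, 344.94], [0.0, 0.0, 0.0, 1.0]]
(array([462.1,  42.6,  62.6,  42.1,  44. ]), np.int64(1832)) (array([461.9,  42.4,  22.6,  22.6, -89.8]), np.int64(420))
shift cm [ 1.84 -0.1   0.21] turn -0.1
```

View pics/w1.png

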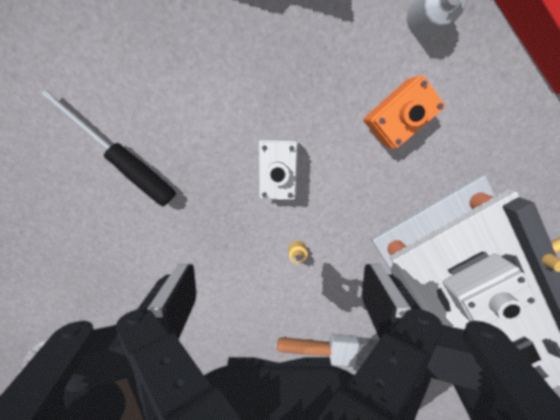

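The wrist view shows the grey housing at (278,170) with its long axis vertical in the image, so it is lined up with the tool. There are no obstacles beside it. Descending to grasp.

Call:
move_arm:
  deltas:
    - [0.8, -0.1, 2, 0.5]
    - [1.6, -0.1, 5, 0.5]
    - [2.2, -0.1, 8.5, 0.5]
    - [2.2, -0.1, 12, 0.5]
    - [2.2, -0.1, 15, 0.5]
    - [2.2, -0.1, 17.2, 0.5]
    - [2.2, -0.1, 18.4, 0.5]
    - [2.2, -0.1, 18.6, 0.5]

```text
t: 4.27
ee_pos: [460.2, 43.1, 12.9]
tool_rot: [-3.137, 0.003, 0.775]
wrist_force: [0.7, -1.0, 0.9]
opening: 85.0
grip_force: 0.0
```

Call:
move_arm:
  deltas:
    - [0, 0, 0, 0]
    - [0, 0, 0, 0]
    - [0, 0, 0, 0]
    - [0, 0, 0, 0]
    - [0, 0, 0, 0]
    - [0, 0, 0, 0]
    - [0, 0, 0, 0]
    - [0, 0, 0, 0]
  gripper: 3.6
  newtons: 45

```text
t: 4.93
ee_pos: [463.6, 43.3, 17.1]
tool_rot: [3.139, -0.002, 0.776]
wrist_force: [-1.9, -0.7, 6.3]
opening: 40.9
grip_force: 48.2
```

Call:
move_arm:
  deltas:
    - [0, 0, -2, 0]
    - [0, 0, -5, 0]
    - [0, 0, -8.5, 0]
    - [-1, 1, -12, 4]
    - [-3, 3, -15, 10]
    - [-6, 6, -16.5, 16.5]
    - [-9, 8.8, -17, 23]
    - [-11.8, 11.4, -17, 29.5]

```text
t: 5.6
ee_pos: [458.4, -122.2, 187.9]
tool_rot: [3.138, -0.004, 0.258]
wrist_force: [0.9, -0.9, -2.9]
opening: 40.8
grip_force: 47.1
```

```bash
python3 -c "
from h import *
go(450,-320,190,-11)"
```

```text
shift cm [-5.85 18.92 -0.16] turn 25.8
```

Call:
move_arm:
  deltas:
    - [-1, 3.7, 0, 6]
    - [-2.2, 7.5, 0, 12]
    - [-3.4, 11, 0, 18]
    - [-4.5, 14.5, 0, 24]
    - [-5.4, 17.3, 0, 25.5]
    - [-5.8, 18.9, 0, 25.5]
    - [-5.8, 18.9, 0, 25.5]
    - [-5.8, 18.9, 0, 25.5]

```text
t: 6.27
ee_pos: [450.2, -317.8, 184.7]
tool_rot: [-3.14, 0.001, -0.184]
wrist_force: [0.1, 0.8, -2.1]
opening: 40.9
grip_force: 47.1
```

```bash
python3 - <<'E'
from h import *
p=imaging.capture("wrist"); w=cloud(p); save("w2",p["image"])
for q in("nest_right","nest_left"):
    for r in models.spot_point(p,q)[:2]: print(q,r["conf"],np.round(r["uv"]),np.round(world(p,*r["uv"]),1))
print("tested",box(w,95,108,(531,-196),50))
# nest strips: points 67..76 above bench near nest, and seal (dark) points
c=(506,-330)
print("strips",box(w,68,78,c,55))
g=p["image"].max(-1); m=(g<60)&(abs(w[...,2]-63)<5)&(np.hypot(w[...,0]-c[0],w[...,1]-c[1])<50)
m=cv2.morphologyEx(m.astype(np.uint8),cv2.MORPH_OPEN,np.ones((5,5)))>0
print("seal",m.sum()); (a,b,e)=cv2.minAreaRect(w[m][:,:2].astype(np.float32)); print(a,b,e)
v=p["image"].copy(); v[m]=(255,0,255); 
m2=(w[...,2]>68)&(w[...,2]<78)&(np.hypot(w[...,0]-c[0],w[...,1]-c[1])<55); v[m2]=(0,255,0)
save("w2m",v); print(env.get_state()["ee_pos"])
E
```

```text
tested (array([ 533.4, -197.5,   62.6,   40.9,  -11.1]), np.int64(3500))
strips (array([ 507.5, -329.7,   89.8,   68.2,  -10.8]), np.int64(1403))
seal 1797
(506.88763427734375, -329.7792053222656) (30.250022888183594, 46.168182373046875) 79.42742156982422
[ 450.63246323 -316.39978785  184.89672264]
```

View pics/w2m.png

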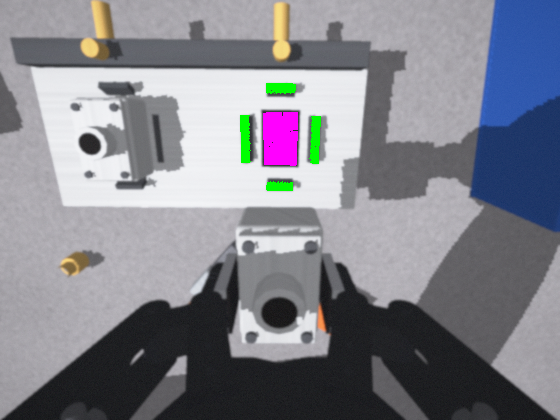

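The right nest, with its seal at (281,138), is empty, and the tested housing sits in the left nest at (95,140). Next I check how the held housing sits in the hand.

```bash
python3 - <<'E'
from h import *
p=imaging.capture("wrist"); w=cloud(p); c=(455,-318)
m=(np.hypot(w[...,0]-c[0],w[...,1]-c[1])<60)&(w[...,2]>150)
v,u=np.nonzero(m); z=w[m][:,2]; h,e=np.histogram(z,np.arange(150,260,3)); print(list(zip(e.astype(int),h)))
best=models.masks_of(p,"housing"); print([(b["conf"],np.round(b["uv"])) for b in best[:2]])
b=best[0]["region"]
for z0,z1 in((203,216),(216,232)):
    mm=b&(w[...,2]>z0)&(w[...,2]<z1); a=w[mm]; print(z0,mm.sum(),np.median(a[:,2]),cv2.minAreaRect(a[:,:2].astype(np.float32)))
s=env.get_state(); print(s["ee_pos"],np.degrees(s["tool_rot"]))
go(507.2,-330.2,184.8,-10.9)
E
```

```text
[(np.int64(150), np.int64(0)), (np.int64(153), np.int64(0)), (np.int64(156), np.int64(0)), (np.int64(159), np.int64(0)), (np.int64(162), np.int64(0)), (np.int64(165), np.int64(0)), (np.int64(168), np.int64(1)), (np.int64(171), np.int64(100)), (np.int64(174), np.int64(115)), (np.int64(177), np.int64(133)), (np.int64(180), np.int64(133)), (np.int64(183), np.int64(139)), (np.int64(186), np.int64(152)), (np.int64(189), np.int64(187)), (np.int64(192), np.int64(260)), (np.int64(195), np.int64(292)), (np.int64(198), np.int64(719)), (np.int64(201), np.int64(671)), (np.int64(204), np.int64(653)), (np.int64(207), np.int64(5702)), (np.int64(210), np.int64(649)), (np.int64(213), np.int64(468)), (np.int64(216), np.int64(503)), (np.int64(219), np.int64(1027)), (np.int64(222), np.int64(1880)), (np.int64(225), np.int64(232)), (np.int64(228), np.int64(352)), (np.int64(231), np.int64(635)), (np.int64(234), np.int64(779)), (np.int64(237), np.int64(1234)), (np.int64(240), np.int64(2793)), (np.int64(243), np.int64(2271)), (np.int64(246), np.int64(1232)), (np.int64(249), np.int64(1276)), (np.int64(252), np.int64(1588)), (np.int64(255), np.int64(1789))]
[(0.7, array([280., 274.]))]
203 6456 208.08559132994904 ((449.3428955078125, -316.45355224609375), (38.076297760009766, 60.95079803466797), 79.34404754638672)
216 2265 222.11774150623808 ((449.3759765625, -316.60711669921875), (23.776090621948242, 23.16797637939453), 4.458222389221191)
[ 450.81858307 -316.58093964  185.22702082] [-1.79976088e+02  1.56129658e-02 -1.03996983e+01]
shift cm [5.79 0.32 0.04] turn 0.5
```

Call:
move_arm:
  deltas:
    - [1.5, 0.1, 0, 0.4]
    - [3.5, 0.2, 0, 0.4]
    - [5.2, 0.3, 0, 0.4]
    - [5.9, 0.3, 2, 0.4]
    - [5.9, 0.3, 4.5, 0.4]
    - [5.9, 0.3, 6.5, 0.4]
    - [5.9, 0.3, 7.5, 0.4]
    - [5.9, 0.3, 8, 0.4]

```text
t: 7.18
ee_pos: [507.3, -330.0, 103.0]
tool_rot: [-3.139, 0.003, -0.189]
wrist_force: [-0.8, 0.5, -1.5]
opening: 41.1
grip_force: 47.1
```

```bash
python3 -c "
from h import *
env.get_state()
p=imaging.capture('top')
go(508.3,-330.1,79,-11)"
```

```text
shift cm [ 0.09 -0.04  2.43] turn 0.1
```

Call:
move_arm:
  deltas:
    - [0.05, 0, 0.4, 0]
    - [0.05, 0, 0.8, 0]
    - [0.05, 0, 1.1, 0]
    - [0.05, 0, 1.4, 0]
    - [0.05, 0, 1.7, 0]
    - [0.05, 0, 1.9, 0]
    - [0.05, 0, 2.1, 0]
    - [0.05, 0, 2.2, 0]

```text
t: 7.9
ee_pos: [508.5, -331.8, 83.0]
tool_rot: [-3.141, 0.0, -0.191]
wrist_force: [-0.1, -0.8, -2.7]
opening: 40.8
grip_force: 47.1
```

Call:
move_arm:
  deltas:
    - [0, 0, 0.05, 0]
    - [0, 0, 0.1, 0]
    - [0, 0, 0.15, 0]
    - [0, 0, 0.2, 0]
    - [0, 0, 0.2, 0]
    - [0, 0, 0.25, 0]
    - [0, 0, 0.25, 0]
    - [0, 0, 0.25, 0]

```text
t: 8.57
ee_pos: [508.6, -331.8, 80.8]
tool_rot: [-3.142, 0.0, -0.19]
wrist_force: [1.1, -0.5, -1.3]
opening: 41.2
grip_force: 47.1
```

Call:
move_arm:
  deltas:
    - [0, 0, 0.03, 0]
    - [0, 0, 0.06, 0]
    - [0, 0, 0.09, 0]
    - [0, 0, 0.12, 0]
    - [0, 0, 0.15, 0]
    - [0, 0, 0.17, 0]
    - [0, 0, 0.17, 0]
    - [0, 0, 0.17, 0]

```text
t: 9.23
ee_pos: [508.6, -331.8, 79.2]
tool_rot: [-3.142, 0.0, -0.19]
wrist_force: [0.1, 0.6, -0.8]
opening: 40.9
grip_force: 47.3
```

Call:
move_arm:
  deltas:
    - [0, 0, 0.03, 0]
    - [0, 0, 0.06, 0]
    - [0, 0, 0.09, 0]
    - [0, 0, 0.12, 0]
    - [0, 0, 0.15, 0]
    - [0, 0, 0.15, 0]
    - [0, 0, 0.15, 0]
    - [0, 0, 0.15, 0]

```text
t: 9.9
ee_pos: [508.6, -331.9, 79.2]
tool_rot: [-3.142, 0.001, -0.19]
wrist_force: [-3.5, 3.0, 6.8]
opening: 41.0
grip_force: 48.3
```

Call:
move_arm:
  deltas:
    - [0, 0, 0, 0]
    - [0, 0, 0, 0]
    - [0, 0, 0, 0]
    - [0, 0, 0, 0]
    - [0, 0, 0, 0]
    - [0, 0, -0.3, 0]
    - [0, 0, -1, 0]
    - [0, 0, -2.5, 0]
  gripper: 7

```text
t: 10.57
ee_pos: [507.5, -330.9, 101.2]
tool_rot: [-3.139, 0.003, -0.191]
wrist_force: [1.0, -0.1, 0.3]
opening: 69.9
grip_force: 0.0
```

Call:
move_arm:
  deltas:
    - [0, 0, -2, 0]
    - [0, 0, -5, 0]
    - [-1, 0, -8, 0]
    - [-3.5, 0, -10, 0]
    - [-6, 0, -11, 0]
    - [-6.5, 0, -11, 0]
    - [-6.5, 0, -11, 0]
    - [-6.5, 0, -11, 0]

```text
t: 11.23
ee_pos: [444.8, -319.5, 212.3]
tool_rot: [-3.141, -0.0, -0.191]
wrist_force: [-1.4, 0.2, 0.6]
opening: 70.3
grip_force: 0.0
```

```bash
python3 - <<'E'
from h import *
p=imaging.capture("wrist"); w=cloud(p); save("w3",p["image"])
for n,c in(("tested",(533,-197)),("placed",(507,-330))):
    for z in((94,108),(110,122)):
        b,k=box(w,*z,c,48); 
        m=(w[...,2]>z[0])&(w[...,2]<z[1])&(np.hypot(w[...,0]-c[0],w[...,1]-c[1])<15 if z[0]>105 else np.hypot(w[...,0]-c[0],w[...,1]-c[1])<48)
        print(n,b,k,np.median(w[m][:,2]))
        if z[0]<100:
            a=w[m&(w[...,2]>99)]; A=np.c_[a[:,:2]-np.mean(a[:,:2],0),np.ones(len(a))]; k=np.linalg.lstsq(A,a[:,2],rcond=None)[0]; print("tilt deg",np.degrees(k[:2]))
E
```

```text
tested [ 533.5 -197.4   63.3   41.1  -11. ] 2974 102.09101408926978
tilt deg [-0.0054222  0.1972782]
tested [ 533.7 -196.6   23.7   22.8   68.6] 786 116.27962832855151
placed [ 507.1 -331.8   62.8   41.7  -11.5] 2816 102.16199479457408
tilt deg [0.03670047 0.06043163]
placed [ 507.1 -331.8   23.    22.9   62. ] 696 116.38186710911567
```

View pics/w3.png

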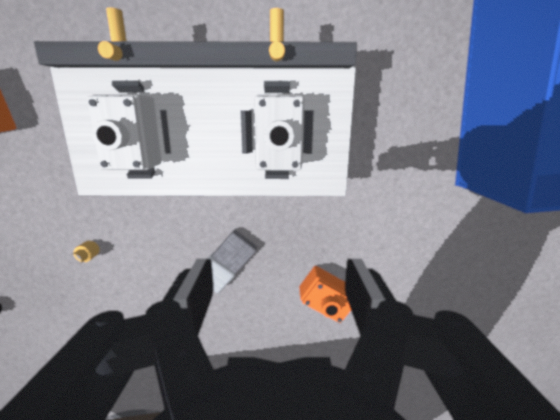

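The housing now sits at the same height as the tested one (102.2 mm), is level and lies inside its strips, and the fingers are clear of it. Next is the console.

Call:
move_arm:
  deltas:
    - [-0.2, -2, -1, -2]
    - [-0.6, -5.5, -2, -6]
    - [-1.2, -9.5, -3, -11]
    - [-1.8, -13.5, -4, -16]
    - [-2.5, -17.5, -5, -21]
    - [-3.1, -21.5, -5, -26]
    - [-3.8, -25.5, -5, -31]
    - [-4.5, -29.5, -5, -36]
  gripper: 0

```text
t: 11.95
ee_pos: [456.7, -19.2, 262.0]
tool_rot: [-3.141, 0.0, 0.442]
wrist_force: [0.6, -1.0, -0.1]
opening: -0.1
grip_force: 0.0
```

```bash
python3 -c "
from h import *
go(460,250,260,27.5)"
```

```text
shift cm [ 11.82 -24.18   0.21] turn -2.2
```

Call:
move_arm:
  deltas:
    - [1.7, -3.4, 0, -2]
    - [3.5, -7, 0, -2]
    - [5.2, -10.6, 0, -2]
    - [7, -14.2, 0, -2]
    - [8.7, -17.8, 0, -2]
    - [10.4, -21.2, 0, -2]
    - [11.6, -23.7, 0, -2]
    - [11.8, -24.1, 0, -2]

```text
t: 12.62
ee_pos: [460.6, 251.3, 261.2]
tool_rot: [-3.14, 0.002, 0.478]
wrist_force: [-0.3, -0.9, -0.3]
opening: -0.0
grip_force: 0.0
```

```bash
python3 - <<'E'
from h import *
p=imaging.capture("wrist"); w=cloud(p); save("w4",p["image"]); np.save("w4.npy",w)
print(env.get_state()["ee_pos"])
for q in("selector_grip","start_top","console"):
    for f in (models.spot_point,models.masks_of):
        for r in f(p,q)[:2]: print(q,round(r["conf"],2),np.round(r["uv"]),np.round(world(p,*r["uv"]),1))
E
```

```text
[460.74087612 249.96851202 261.1462816 ]
selector_grip 0.63 [231. 109.] [513.3 331.5 102.9]
selector_grip 0.81 [230.  97.] [523.1 335.4 109.5]
start_top 0.83 [340.  98.] [572.5 239.2  87.7]
start_top 0.88 [338.  96.] [572.6 242.6  89.9]
start_top 0.23 [276.  59.] [566.5 308.  150.7]
console 0.7 [280.  43.] [579.5 311.5 140. ]
console 0.23 [501. 101.] [665.3  57.7  32.6]
console 0.98 [277.  58.] [567.3 308.1 151.7]
console 0.41 [314. 278.] [347.8 133.3  23.8]
```

View pics/w4.png

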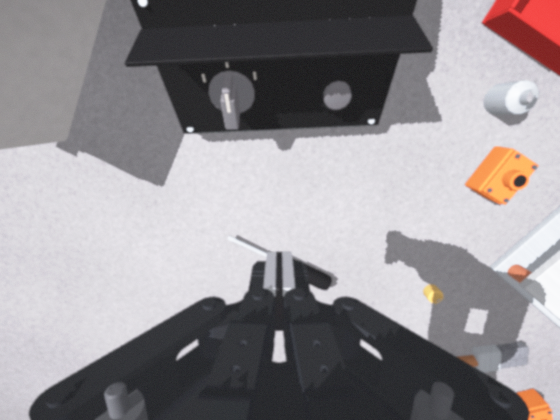

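The view shows the panel with the selector at (230,97), its skirt centred at (231,92) and its pointer up the slope. The button is at (338,96) and the hood edge is at row ~50.

```bash
python3 - <<'E'
from h import *
w=np.load("w4.npy"); v,u=np.mgrid[:420,:560]
m=(v>66)&(v<128)&(u>180)&(u<385)&np.isfinite(w[...,2])
P=w[m]; rng=np.random.default_rng(0); best=0
for _ in range(400):
    a,b,c=P[rng.choice(len(P),3)]; n=np.cross(b-a,c-a); L=np.linalg.norm(n)
    if L<50: continue
    n/=L; n*=np.sign(n[2])
    k=abs((P-a)@n)<1.5
    if k.sum()>best: best=k.sum(); K=k
c=P[K].mean(0); n=np.linalg.svd(P[K]-c,full_matrices=False)[2][2]; n*=np.sign(n[2])
print("n",n,"c",c,best,len(P),"slope",np.degrees(np.arccos(n[2])),"yaw",np.degrees(np.arctan2(-n[1],-n[0])))
yaw=np.arctan2(-n[1],-n[0]); L=np.array([-np.sin(yaw),np.cos(yaw),0]); U=np.cross(L,n)
np.savez("panel.npz",n=n,c=c,L=L,U=U,yaw=yaw)
Q=w-c; h=Q@n; l=Q@L; uu=Q@U
reg=(v>60)&(v<132)&(u>190)&(u<265)
for nm,lo,hi,rg in(("skirt",4.5,10,reg),("bar",12,45,reg),("bartop",34,42,reg),("button",4,40,(v>75)&(v<115)&(u>315)&(u<360))):
    k=rg&(h>lo)&(h<hi)&(uu<50)
    hh=h[k]; print(nm,k.sum(),"h",np.percentile(hh,[5,50,95]).round(1),"l",np.percentile(l[k],[1,50,99]).round(1),"u",np.percentile(uu[k],[1,50,99]).round(1),cv2.minAreaRect(np.c_[l[k],uu[k]].astype(np.float32)))
k=(v>35)&(v<66)&(u>150)&(u<400)&(h>30); print("hood h",np.percentile(h[k],[50,95,99]),"u",np.percentile(uu[k],[1,5,50,95]))
k=(v>115)&(v<140)&(u>190)&(u<370)&(abs(h)<2); print("front edge u",uu[k].min(), "l range", l[k].min(),l[k].max())
hb,eb=np.histogram(h[(v>75)&(v<115)&(u>315)&(u<360)],np.arange(-4,30,2)); print(list(zip(eb,hb)))
E
```

```text
n [-0.53489706 -0.30765865  0.7869125 ] c [546.01972952 290.5202957   61.2545791 ] 8833 12400 slope 38.102090856403535 yaw 29.906374575131547
skirt 880 h [5.6 6.9 8.1] l [31.8 46.9 76.9] u [-6.1 18.5 37.6] ((54.70173645019531, 16.39935874938965), (47.18031692504883, 46.75233459472656), 7.718908309936523)
bar 791 h [15.3 37.1 38.9] l [47.2 52.5 61.3] u [-4.  23.8 40.2] ((54.42933654785156, 18.224933624267578), (14.163962364196777, 45.118629455566406), 2.2896177768707275)
bartop 514 h [35.8 37.8 39.1] l [47.6 53.9 61.5] u [-4.1 18.5 39.8] ((54.44818878173828, 17.893661499023438), (14.11645221710205, 44.459373474121094), 2.584052085876465)
button 1205 h [10.3 13.3 22.6] l [-74.7 -52.8 -34.7] u [-4.8 19.7 32. ] ((-55.019676208496094, 12.752132415771484), (42.16427230834961, 40.31544876098633), 3.6522977352142334)
hood h [46.50456222 55.27011206 55.84940672] u [76.18568787 77.04469715 79.60666311 80.27369944]
front edge u -43.95851858954061 l range -104.20116599983925 114.4538794797962
[(np.int64(-4), np.int64(0)), (np.int64(-2), np.int64(234)), (np.int64(0), np.int64(268)), (np.int64(2), np.int64(6)), (np.int64(4), np.int64(13)), (np.int64(6), np.int64(13)), (np.int64(8), np.int64(21)), (np.int64(10), np.int64(312)), (np.int64(12), np.int64(261)), (np.int64(14), np.int64(34)), (np.int64(16), np.int64(28)), (np.int64(18), np.int64(49)), (np.int64(20), np.int64(281)), (np.int64(22), np.int64(193)), (np.int64(24), np.int64(0)), (np.int64(26), np.int64(0))]
```

```bash
cat >> h.py <<'E'
def pan(s,l,z,base=(54.5,16.2)):
    "world point: s horizontal up-slope, l left, z up from the panel point base=(l,u)"
    d=np.load("panel.npz"); A=d["c"]+base[0]*d["L"]+base[1]*d["U"]; y=float(d["yaw"])
    return A+s*np.array([np.cos(y),np.sin(y),0])+l*d["L"]+np.array([0,0,z])
E
python3 -c "
from h import *
for a in((-44,-32,70),(-44,-32,5)): t=pan(*a); print(t); go(*t,30)"
```

```text
[507.71104647 294.44246292 141.25102548]
shift cm [ 6.34 -2.24 12.11] turn -3.0
[507.71104647 294.44246292  76.25102548]
shift cm [ 6.35 -2.24 18.61] turn -3.0
```

Call:
move_arm:
  deltas:
    - [1, -0.4, 2, -3]
    - [2.5, -0.9, 4.5, -3]
    - [4.2, -1.5, 8, -3]
    - [5.7, -2.1, 11, -3]
    - [6.3, -2.2, 13.5, -3]
    - [6.3, -2.2, 16, -3]
    - [6.3, -2.2, 17.8, -3]
    - [6.3, -2.2, 18.6, -3]

```text
t: 13.63
ee_pos: [505.7, 293.4, 73.3]
tool_rot: [-3.141, 0.006, 0.523]
wrist_force: [-1.0, 0.4, 0.1]
opening: 0.3
grip_force: 0.0
```

```bash
python3 - <<'E'
from h import *
p=imaging.capture("wrist"); w=cloud(p); save("w5",cv2.resize(p["image"][:360,100:460],(720,600) if 0 else (600,600),interpolation=cv2.INTER_CUBIC))
s=env.get_state(); print(s["ee_pos"],s["wrist_force"])
go(*pan(-44,-32,5),30)
E
```

```text
[505.42640246 293.36038329  73.01135391] [-0.1414707  -0.51073614  0.0512382 ]
shift cm [ 0.25  0.02 -0.33] turn -0.0
```

View pics/w5.png

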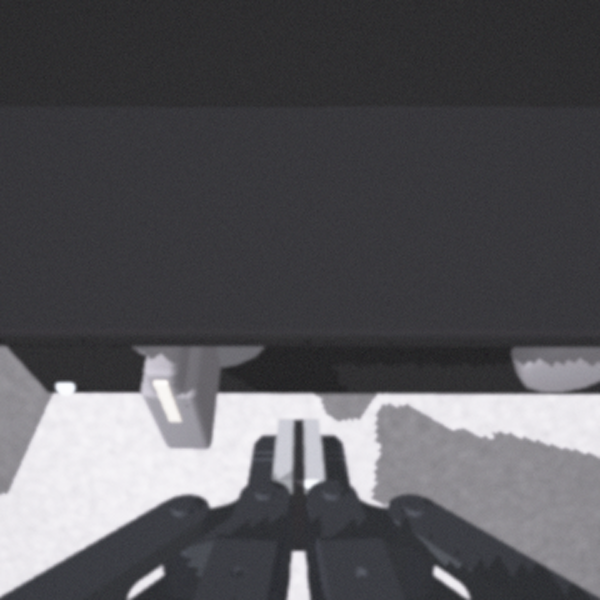

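Call:
move_arm:
  deltas:
    - [0.3, 0, 0, 0]
    - [0.35, -0.2, 0, 0]
    - [0.35, -0.5, 0, 0]
    - [0.35, -0.8, 0, 0]
    - [0.35, -1.1, 0, 0]
    - [0.35, -1.4, 0, 0]
    - [0.35, -1.6, 0, 0]
    - [0.35, -1.6, 0, 0]

```text
t: 14.35
ee_pos: [502.1, 310.6, 76.9]
tool_rot: [3.14, 0.0, 0.526]
wrist_force: [-0.4, -3.5, 0.3]
opening: 0.4
grip_force: 1.8
```

Call:
move_arm:
  deltas:
    - [0, -0.1, 0, 0]
    - [0, -0.2, 0, 0]
    - [0, -0.3, 0, 0]
    - [0, -0.4, 0, 0]
    - [0, -0.5, 0, 0]
    - [0, -0.5, 0, 0]
    - [0, -0.5, 0, 0]
    - [0, -0.5, 0, 0]

```text
t: 15.02
ee_pos: [501.2, 312.2, 76.9]
tool_rot: [3.136, 0.001, 0.526]
wrist_force: [2.4, -12.1, 1.6]
opening: -0.2
grip_force: 5.9
```

```bash
cat > sel.py <<'E'
from h import *
import sys
s=env.get_state(); f=s["wrist_force"]; d=np.load("panel.npz"); X=np.array([np.cos(d["yaw"]),np.sin(d["yaw"]),0])
q=s["ee_pos"]-pan(0,0,0); print("s,l,z",np.round([q@X,q@d["L"],q[2]],1),"F s,l,z",np.round([f@X,f@d["L"],f[2]],1))
p=imaging.capture("wrist"); w=cloud(p); np.save("ws.npy",w); Q=w-pan(0,0,0); h=Q@d["n"];l=Q@d["L"];u=Q@d["U"]
k=(h>35)&(h<41)&(np.hypot(l,u)<29)
if len(sys.argv)>1: save(sys.argv[1],p["image"])
if k.sum()>20: print("bar top",k.sum(),cv2.minAreaRect(np.c_[l[k],u[k]].astype(np.float32)))
E
python3 sel.py
```

```text
s,l,z [-40.8 -13.3   5.6] F s,l,z [ -3.9 -11.7   1.6]
bar top 1765 ((-11.159953117370605, -2.7631149291992188), (35.30573272705078, 45.77640151977539), 25.198579788208008)
```

Call:
move_arm:
  deltas:
    - [0, -0.1, 0, 0]
    - [0, -0.2, 0, 0]
    - [0, -0.3, 0, 0]
    - [0, -0.4, 0, 0]
    - [0, -0.5, 0, 0]
    - [0, -0.5, 0, 0]
    - [0, -0.5, 0, 0]
    - [0, -0.5, 0, 0]

```text
t: 15.73
ee_pos: [496.9, 318.7, 76.3]
tool_rot: [3.141, 0.002, 0.525]
wrist_force: [0.2, -5.8, -0.1]
opening: -0.2
grip_force: 2.2
```

```bash
python3 sel.py w6; python3 - <<'E'
import cv2
i=cv2.imread("pics/w6.png")[180:320,120:360]; cv2.imwrite("pics/w6c.png",cv2.resize(i,(720,420),interpolation=cv2.INTER_CUBIC))
E
```

```text
s,l,z [-41.2  -5.6   5. ] F s,l,z [-2.7 -5.1 -0.1]
bar top 1925 ((-1.8257274627685547, -1.1114721298217773), (42.95271682739258, 30.302734375), 0.5211892127990723)
```

View pics/w6c.png

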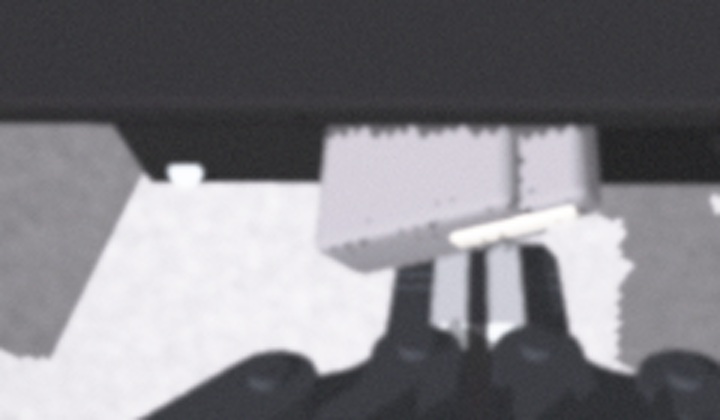

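It has clicked over: the white line runs from (455,238) to (575,212), pointing right. I'll press a little further to seat it at the stop and measure the angle.

Call:
move_arm:
  deltas:
    - [0, -0.1, 0, 0]
    - [0, -0.2, 0, 0]
    - [0, -0.3, 0, 0]
    - [0, -0.4, 0, 0]
    - [0, -0.4, 0, 0]
    - [0, -0.4, 0, 0]
    - [0, -0.4, 0, 0]
    - [0, -0.4, 0, 0]

```text
t: 16.45
ee_pos: [494.3, 321.0, 75.7]
tool_rot: [3.139, 0.005, 0.526]
wrist_force: [-0.4, -9.0, 0.6]
opening: 0.0
grip_force: 3.8
```

```bash
cat >> sel.py <<'E'
im=p["image"].astype(int); k=(h>34)&(h<43)&(np.hypot(l,u)<32)&(im[...,0]>225)&(im[...,2]>200)
a=np.c_[u[k],l[k]]; c=a.mean(0); d1=np.linalg.svd(a-c)[2][0]; d1*=np.sign(d1@c)
print("line",k.sum(),c,"angle",np.degrees(np.arctan2(d1[1],d1[0])),"from centre",np.degrees(np.arctan2(c[1],c[0])))
E
python3 sel.py
```

```text
s,l,z [-42.4  -2.3   4.5] F s,l,z [-4.8 -7.6  0.6]
bar top 1935 ((-6.221356391906738, -6.23876953125), (29.320104598999023, 45.861236572265625), 60.26888656616211)
line 230 [  4.81683088 -11.08297544] angle -63.450660022463865 from centre -66.50949607771194
```

Call:
move_arm:
  deltas:
    - [-0.3, 0.4, 0, 0]
    - [-1.2, 0.5, 0, 0]
    - [-2.5, 0.5, 0, 0]
    - [-4, 0.5, -1, 0]
    - [-5.5, 1, -4, 0]
    - [-6.5, 2, -7.5, 0]
    - [-7, 3, -10, 0]
    - [-7, 3, -10.5, 0]

```text
t: 17.17
ee_pos: [451.7, 262.4, 187.4]
tool_rot: [3.141, -0.011, 0.525]
wrist_force: [0.3, 1.1, 0.9]
opening: -0.2
grip_force: 0.0
```

Call:
move_arm:
  deltas:
    - [0, 0.5, -1, 0]
    - [0, 1, -3, 0]
    - [0, 1, -5, 0]
    - [0, 1, -6, 0]
    - [0, 1, -6, 0]
    - [0, 1, -6, 0]
    - [0, 1, -6, 0]
    - [0, 1, -6, 0]

```text
t: 17.83
ee_pos: [453.7, 253.1, 239.6]
tool_rot: [-3.141, 0.003, 0.525]
wrist_force: [-0.8, 0.3, -0.2]
opening: -0.1
grip_force: 0.0
```

```bash
python3 sel.py w7; python3 - <<'E'
from h import *
d=np.load("panel.npz"); w=np.load("ws.npy"); Q=w-pan(0,0,0,(-55.5,16.2)); h=Q@d["n"];l=Q@d["L"];u=Q@d["U"]
for z in((9,14),(19,25)):
    k=(h>z[0])&(h<z[1])&(np.hypot(l,u)<26); print(z,k.sum(),np.median(h[k]),cv2.minAreaRect(np.c_[l[k],u[k]].astype(np.float32)))
go(*pan(-23,0,60,(-55.5,16.2)),30)
E
```

```text
s,l,z [-111.4  -40.9  168.3] F s,l,z [-0.5  0.7 -0.2]
bar top 631 ((-2.6669368743896484, -0.3639507293701172), (14.675403594970703, 45.48877716064453), 60.870330810546875)
line 42 [  4.67792258 -11.43547379] angle -60.73041542139111 from centre -67.75194545844842
(9, 14) 776 11.843006948170064 ((0.5521612167358398, -1.9489402770996094), (42.95207977294922, 43.052345275878906), 57.48585891723633)
(19, 25) 596 21.791757803158156 ((0.6185922622680664, -1.8773021697998047), (26.646800994873047, 27.273591995239258), 55.66697692871094)
shift cm [ 8.84  6.94 10.82] turn 0.1
```

View pics/w7.png

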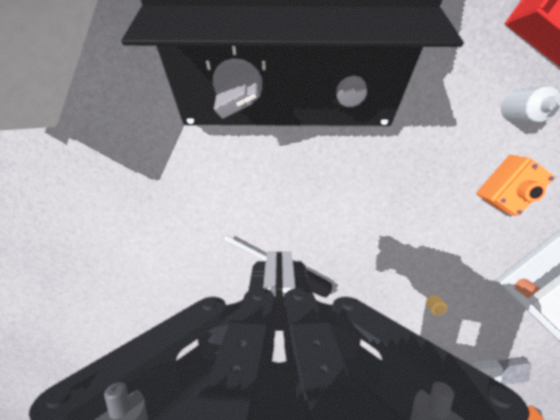

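The selector measures −60.8°, which is at its right stop. The button top is clear at (351,91). Now approaching the button.

```bash
python3 -c "
from h import *
for z in(60,17): go(*pan(-28.3,0,z,(-55,14.3)),30)"
```

```text
shift cm [ 8.16  6.89 10.94] turn 0.1
shift cm [ 8.18  6.89 15.24] turn 0.1
```

Call:
move_arm:
  deltas:
    - [1.5, 1.3, 1, 0]
    - [3.8, 3.2, 3, 0]
    - [6, 5, 6, 0]
    - [7.6, 6.5, 9, 0]
    - [8.1, 6.9, 11.5, 0]
    - [8.1, 6.9, 13.5, 0]
    - [8.1, 6.9, 14.8, 0]
    - [8.1, 6.9, 15.2, 0]

```text
t: 18.55
ee_pos: [557.0, 233.5, 85.6]
tool_rot: [-3.14, 0.007, 0.525]
wrist_force: [-0.2, 0.2, -0.1]
opening: -0.1
grip_force: 0.0
```

```bash
cat > b.py <<'E'
from h import *
s=env.get_state(); f=s["wrist_force"]; d=np.load("panel.npz"); X=np.array([np.cos(d["yaw"]),np.sin(d["yaw"]),0])
q=s["ee_pos"]-pan(0,0,0,(-55,14.3)); a=[q@X,q@d["L"],q[2]]; e=a[0]+11
print("s,l,z",np.round(a,1),"edge u,h",np.round([.788*e+.616*a[2],-.616*e+.788*a[2]],1),"F s,l,z",np.round([f@X,f@d["L"],f[2]],1))
E
python3 b.py
```

```text
s,l,z [-30.2   0.1  15.5] edge u,h [-5.6 24.1] F s,l,z [-0.1  0.3 -0.1]
```

Pressing down, with a slight component along the panel normal.

Call:
move_arm:
  deltas:
    - [0.1, 0, 0.1, 0]
    - [0.1, 0, 0.25, 0]
    - [0.15, 0, 0.4, 0]
    - [0.15, 0, 0.55, 0]
    - [0.2, 0, 0.7, 0]
    - [0.2, 0, 0.85, 0]
    - [0.25, 0, 0.95, 0]
    - [0.25, 0, 0.95, 0]

```text
t: 19.22
ee_pos: [562.3, 235.6, 81.2]
tool_rot: [3.141, -0.002, 0.525]
wrist_force: [0.4, 0.1, 4.1]
opening: -0.2
grip_force: 1.5
```

```bash
python3 b.py
```

```text
s,l,z [-24.5  -0.7  11.1] edge u,h [-3.8 17. ] F s,l,z [ 0.4 -0.1  4.1]
```

Call:
move_arm:
  deltas:
    - [0, 0, 0.1, 0]
    - [0, 0, 0.2, 0]
    - [0, 0, 0.3, 0]
    - [0, 0, 0.35, 0]
    - [0, 0, 0.4, 0]
    - [0, 0, 0.4, 0]
    - [0, 0, 0.4, 0]
    - [0, 0, 0.4, 0]

```text
t: 19.88
ee_pos: [562.3, 235.5, 77.1]
tool_rot: [3.141, -0.002, 0.525]
wrist_force: [-0.5, 0.6, 6.1]
opening: 0.0
grip_force: 2.4
```

```bash
python3 b.py
```

```text
s,l,z [-24.5  -0.8   7. ] edge u,h [-6.3 13.9] F s,l,z [-0.1  0.8  6.1]
```

Call:
move_arm:
  deltas:
    - [0, 0, 0.1, 0]
    - [0, 0, 0.2, 0]
    - [0, 0, 0.3, 0]
    - [0, 0, 0.3, 0]
    - [0, 0, 0.3, 0]
    - [0, 0, 0.3, 0]
    - [0, 0, 0.3, 0]
    - [0, 0, 0.3, 0]

```text
t: 20.55
ee_pos: [562.6, 235.6, 76.7]
tool_rot: [3.141, -0.001, 0.525]
wrist_force: [-5.1, -1.5, 16.6]
opening: 0.2
grip_force: 8.1
```

```bash
python3 b.py
```

```text
s,l,z [-24.3  -0.8   6.6] edge u,h [-6.4 13.4] F s,l,z [-5.2  1.3 16.6]
```

The tip stopped dead (0.4 mm of movement for 3 mm commanded) and the load went through the fingers, so the button is bottomed. Retreating.

Call:
move_arm:
  deltas:
    - [0, 0, -0.4, 0]
    - [-0.4, 0, -1.2, 0]
    - [-1.5, 0, -2.8, 0]
    - [-3, 0, -5.5, 0]
    - [-5, 0, -9, 0]
    - [-7, 0, -12.5, 0]
    - [-8.5, 0, -15.5, 0]
    - [-9, 0, -17, 0]

```text
t: 21.22
ee_pos: [482.9, 189.7, 246.6]
tool_rot: [3.14, -0.003, 0.525]
wrist_force: [0.8, 0.5, 0.3]
opening: 0.2
grip_force: 0.0
```

Call:
move_arm:
  deltas:
    - [0, 0, 0, 0]
    - [0, 0, 0, 0]
    - [0, 0, 0, 0]
    - [0, 0, 0, 0]
    - [0, 0, 0, 0]
    - [0, 0, 0, 0]
    - [0, 0, 0, 0]
    - [0, 0, 0, 0]

```text
t: 21.88
ee_pos: [483.6, 190.3, 242.5]
tool_rot: [-3.141, 0.001, 0.525]
wrist_force: [0.2, -0.4, 0.4]
opening: -0.3
grip_force: 0.0
```

```bash
python3 sel.py; python3 - <<'E'
from h import *
p=imaging.capture("top"); w=cloud(p); save("t2",p["image"])
print(box(w,95,108,(531,-196),50),box(w,95,108,(507,-330),50))
a=cv2.imread("pics/t2.png")[80:320,100:460]
cv2.imwrite("pics/t2c.png",cv2.resize(a,(800,533),interpolation=cv2.INTER_CUBIC))
E
```

```text
s,l,z [-116.8 -110.3  171.3] F s,l,z [-0.  -0.4  0.4]
bar top 619 ((-2.067251205444336, -0.47916603088378906), (14.046536445617676, 47.255096435546875), 60.6554069519043)
line 17 [  5.28416558 -12.83536361] angle -61.41987100950387 from centre -67.62362126887271
(array([ 531.2, -196.5,   61.5,   41.8,  -10.7]), np.int64(225)) (array([ 504.5, -331.3,   63.5,   40.7,  -11.2]), np.int64(236))
```

View pics/t2c.png

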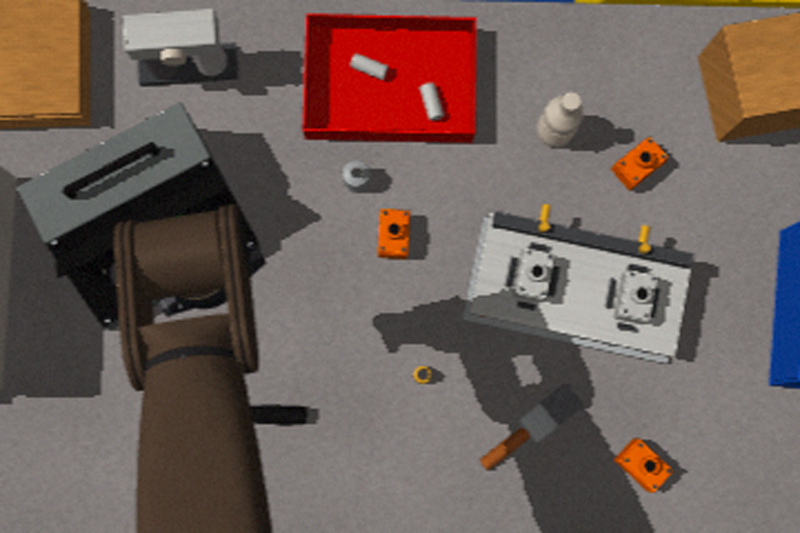

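Both housings are home in their nests at (537,272) and (640,293). Nothing else has moved, the selector is at its right stop and the arm is clear.

```bash
python3 -c "
from h import *
print(env.finish_job())"
```

```text
the job is handed in; nothing more can be done
None
```

The job is handed in: the loose housing sits fully down in the right nest, the selector points right at its stop, and the start button was then pressed until it bottomed (judged by force, not seen); the tested housing and the other things on the bench were left where they were.

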